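# Draw the bench fume nozzle out over the board

### The job

The board in its holder is about to be soldered: open the extraction arm's slide gate fully by lifting its handle, and leave it up. Then squeeze the lock button in the nozzle's grip, draw the nozzle out along its tube until the third ring mark on the inner tube (the 150 mm mark) stands at the edge of the collar, and hold it there by the grip: a return spring pulls it back as soon as it is let go, so finish while still holding it at the mark. Leave the board holder and the other things on the bench where they are.

Things in the scene. Friction and masses are not known exactly. Their poses are not given: they have to be found in the camera images.
- extractor: fixed bench extraction arm: flange (dia 140 mm), pillar (dia 60), elbow, then a level boom along +y, its axis 190 mm above the bench. Along +y from the pillar: gate housing centred at 80 mm (92 wide, 24 thick, 92 tall), outer tube (dia 58), black collar (dia 68, outer edge at 330 mm) with a steel keeper on top, 56 mm above the axis. Origin: centre of the flange's underside; x across the boom, z up
- gate (a joint): slide gate (damper): steel plate, 58 mm wide, 3 mm thick, sliding straight up through the slot in the top of the gate housing. 0 = shut (fully down), 0.046 m = fully open (up). Needs about 5 N to lift and stays where it is left
- gate_handle (a point): centre of the gate's black bar handle: 40 mm long across the boom (extractor x), 14 mm thick along the boom (y), 20 mm tall; it stands 30 mm above the top of the gate housing when the gate is shut. Axes as the extractor's
- extension (a joint): how far the nozzle and its inner tube (dia 44 mm) are drawn out along extractor +y, m: 0 home, 0.17 at most; equals the scale reading at the collar's outer edge. Tube marks: a tick every 10 mm, a black ring at 50, 100, 150 mm, all hidden when home. Locked at home until the button is pressed. A spring pulls it back with 3 to 5 N; let go, it runs back till its hook meets the keeper, about 18 mm out
- collar_edge (a point): point on the boom's axis at the outer edge of the collar, where the scale is read; axes as the extractor's
- nozzle: the sliding nozzle. On top of its elbow a grey plastic grip: 26 mm thick across the boom (x), 62 mm long along it (y), top 79 mm above the boom's axis, 53 mm above the elbow. Below, the black hood (dia 92) points down, its mouth 100 mm above the bench. Origin: on the boom's axis, 55 mm back (-y) from under the grip's middle, at the collar's edge when home; axes as the extractor's
- grip_mid (a point): where to take the grip: 52 mm above the boom's axis (27 mm below the grip's top), midway between the fully pressed button's face and the grip's plain (-x) face. Moves with the grip; axes as the extractor's. Fingers closing along x here, from above, press the button on one side and bear on the plain face on the other: 34 mm wide before, 28 mm when pressed
- button (a joint): lock button: how far it is pressed into the grip along extractor -x, m; 0 out, 0.006 fully in. Spring 3 N at first, 9 N fully in; springs out when let go. It carries the steel tongue whose hook catches behind the keeper at home; pressed 5 mm or more, the nozzle is free. Once the nozzle is out beyond 20 mm it no longer matters whether it is pressed
- button_face (a point): centre of the round steel button's face, diameter 22 mm, on the +x side of the grip, 8 mm proud of it when out; moves with the button
- board_holder: bystander: circuit board in a heavy low holder, 150 x 170 mm, 45 mm tall, under the place where the hood will stand. Origin: centre of its underside
- flux_bottle: bystander: small bottle, diameter 42 mm, 75 mm tall. Origin: centre of its underside
- solder_reel: bystander: reel, diameter 64 mm, 50 mm tall, standing on its flange. Origin: centre of its underside
- tip_cleaner: bystander: round steel pot with brass wool, diameter 72 mm, 50 mm tall. Origin: centre of its underside

How it is judged:
By the outcome, as a careful person would: the job done as asked, in the order asked, and still so for the second after the job is handed in, while the arm keeps its last pose, push and grip.
It also fails if it takes over 43 s, if anything falls off the work surface, if the arm or the gripper's body presses on something with over 40 N, if the wrist force passes 120 N, or if a joint passes its speed limit or range.

### The arm

A 6-joint arm with a two-finger parallel gripper is mounted at the origin on the work surface. World frame = base frame: x ahead of the robot, y to its left, z up, the work surface at z = 0. Lengths are in mm, angles in degrees, forces in N, time in s.
With the tool pointing down it reaches from about 300 to 850 mm from the base axis. Payload 4.2 kg.
Tool frame: the origin (TCP) lies between the finger pads; the fingertips stand 11 mm ahead of it and the grasp point (between the pads) lies 8 mm behind it (env.tips_ahead is the distance from the TCP to the fingertips, in mm); z points along the fingers, y is the line along which they close (so a half turn about z gives the same grasp; the last joint's range is limited). The gripper opens to 91 mm and grips with 3 to 60 N. Pads are 32 mm wide; open, the fingers measure 118 mm over their backs; the gripper's body (76 mm by 178 mm) begins 60 mm behind the grasp point.
Start: joints at [70.13, 18.312, 89.639, -0, 72.044, -1.146], TCP at [184.585, 544.583, 224.976] pointing down, gripper open.
Joint ranges: [-177.97, 177.97], [-48.28, 115.42], [12.27, 149.76], [-77.06, 257.06], [2.81, 150.46], [-146.56, 146.56]. Speed limits (degrees/s): [147.25, 147.25, 180, 180, 180, 180].

### API

Orientations are given as [roll, pitch, yaw] about the fixed x, y, z axes, in that order (R = Rz(yaw) Ry(pitch) Rx(roll)).
In Python, from workcell import env, cams gives the robot as it stands.
- The arm moves only by the tool step_arm, never from a script. Its arguments are lists of equal length, an entry for each row: "linear": the shift along the tool's x, y, z in units of 30 cm (1.0 is 30 cm), a list of three; "turn": the turn about the tool's z in units of 360 degrees (1.0 is 360 degrees). In form: {"linear": [[tx, ty, tz], ...], "turn": [turn, ...]}. A call has 1 to 20 rows; each row is the pose to reach, as a shift and turn from the pose commanded when the call began, along the tool's axes at that moment, turning the shorter way round; what a row does not reach only later rows make up. A row lasts 1/8 s, in which the tool goes at most 62.5 mm and 10.7 degrees, less where a joint would pass 70% of its speed; a pose out of reach is approached as far as the arm can. A call with a number of a shift or a turn outside -1 to 1 is refused whole. A call with a gripper value outside its range is refused whole. "fingers" is the closure, from -1 (fully open) to 1 (shut), so that 0 is half open, set as the call begins (left out, the last holds). The fingers move at their own pace and stop on an object; "force" is the grip in N (left out, the last holds). Time passes only in rows, so rows that repeat a pose let the fingers close. It gives the time, the measured TCP pose, the force, the opening and the grip force at its end, in the units of the state.
- env.state(): the state, without advancing time (a new reading comes with each control period).
- cams.grab_frame(name): name is "scene" or "top"; returns a dict with "color" (384x512x3 uint8, blue, green, red), "fx", "fy", "cx", "cy" (pixels), "dist" ([k1, k2, p1, p2, k3] as OpenCV has them; the pictures are not rectified), "extrinsics" (4x4, takes a point from camera to world coordinates). Camera axes: x right, y down, z forward; pixel columns grow to the right and rows downward; lengths in mm; the calibration is good to about 2 mm. A picture is of the moment at which its call begins. There is no depth.
- env.job_done(): hands the job in; it is judged then, once.
The state is a dict: "time_s": time; "qpos": joint angles; "qvel": joint speeds; "effort": joint torques, N m; "ee_pos": TCP position; "ee_rot": TCP orientation; "force": force on the tool from outside, world axes, zero at the start; "torque": the same for the moment, N m; "gripper_width": finger opening in mm; "gripper_force": force on a finger pad.
Only numpy, scipy, OpenCV 4.12 (cv2) and the standard library are available. Lean on these libraries where they do the work, as an engineer would, in place of code of your own. Each camera call takes 0.05 s, during which the arm holds its last target. There are 200 camera calls.

## Working session

There is one attempt and no reset: what is moved stays moved. The work goes in short steps, Python scripts to look and compute and a tool call to move; the robot and the scene stay as the last step left them, time stands still between calls to the robot, and variables do not carry over. Pictures are saved under pics/ and viewed, at most 10 in all, crops included, and the job is handed in when it is done.

Besides the shell and the picture viewer there is one more tool, called in YAML: its name, and indented under it one key for each argument. step_arm: Moves the arm, as the interface text tells. Its arguments: {"type":"object","properties":{"linear":{"type":"array"},"turn":{"type":"array"},"fingers":{"type":"number"},"force":{"type":"number"}},"required":["linear","turn"]}

```bash
mkdir -p pics; ls; python3 - <<'E'
from workcell import env,cams
import cv2
print(env.state())
for n in("scene","top"):
    f=cams.grab_frame(n); cv2.imwrite(f"pics/{n}0.png",f["color"])
    print(n,f["fx"],f["fy"],f["cx"],f["cy"],f["dist"],f["extrinsics"])
E
```

```text
pics
{'time_s': 0.0, 'qpos': array([ 7.01278985e+01,  1.83492935e+01,  8.97073475e+01,  2.95453309e-04,
        7.20448014e+01, -1.14450262e+00]), 'qvel': array([ 0.08818649, -0.06455258,  0.0012324 ,  0.00865082, -0.04887495,
       -0.00192685]), 'effort': array([-4.06709423e-04, -4.12451828e+01, -2.31971276e+01,  7.24875228e-02,
        4.57013806e-02, -1.42106096e-04]), 'ee_pos': array([184.42793658, 544.08870569, 224.13743411]), 'ee_rot': array([-1.79898583e+02, -2.30705706e-03,  1.61272308e+02]), 'force': array([-0.35848607,  0.08798371, -0.72633591]), 'torque': array([-0.06097604,  0.02277984,  0.01992543]), 'gripper_force': 0.0, 'gripper_width': 91.22515205911918}
scene 405.56022390731357 405.56022390731357 251.3290513637218 188.74037118220613 [-0.14680453  0.          0.          0.          0.        ] [[ 1.64250434e-01  6.77121926e-01 -7.17305857e-01  1.30401589e+03]
 [ 9.86294055e-01 -1.24293100e-01  1.08513882e-01 -1.72213059e+02]
 [-1.56790403e-02 -7.25297954e-01 -6.88256526e-01  8.55218999e+02]
 [ 0.00000000e+00  0.00000000e+00  0.00000000e+00  1.00000000e+00]]
top 402.32502613952306 402.32502613952306 256.98274397878174 189.12622159102108 [-0.01607037  0.          0.          0.          0.        ] [[ 2.62214701e-02 -9.82100031e-01  1.86526038e-01  3.76846756e+02]
 [-9.99510003e-01 -2.89477781e-02 -1.19071424e-02 -4.40939078e+01]
 [ 1.70935193e-02 -1.86122418e-01 -9.82377859e-01  1.18787037e+03]
 [ 0.00000000e+00  0.00000000e+00  0.00000000e+00  1.00000000e+00]]
```

View pics/scene0.png

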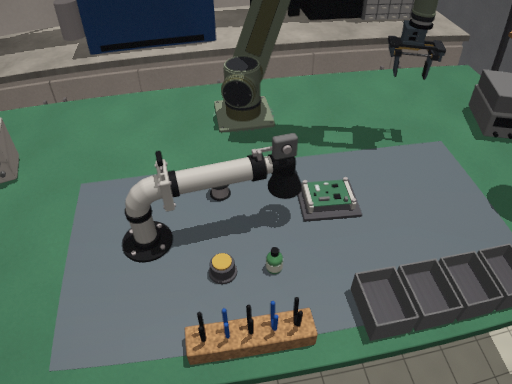

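View pics/top0.png

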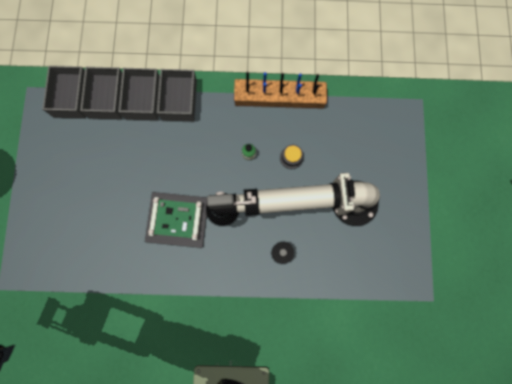

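Scene view: the extractor has its pillar at (147,240), the gate handle at (159,157), and the grip with its button at (286,147). Top view: the boom runs from (360,197) to (215,203). I'll zoom in on both.

```bash
python3 - <<'E'
import cv2
a=cv2.imread("pics/scene0.png")[125:265,115:315]; b=cv2.imread("pics/top0.png")[155:255,195:395]
cv2.imwrite("pics/cs.png",cv2.resize(a,None,fx=4,fy=4,interpolation=cv2.INTER_CUBIC))
cv2.imwrite("pics/ct.png",cv2.resize(b,None,fx=4,fy=4,interpolation=cv2.INTER_CUBIC))
E
```

```text
(no output)
```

View pics/cs.png

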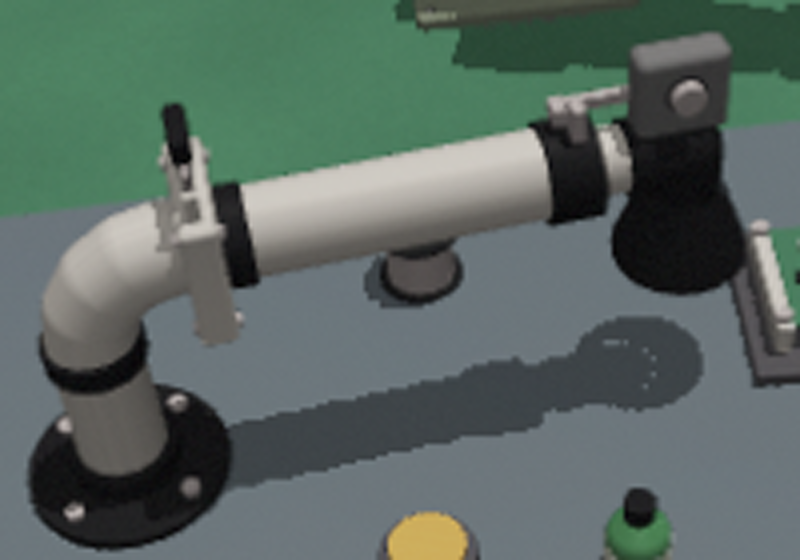

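View pics/ct.png

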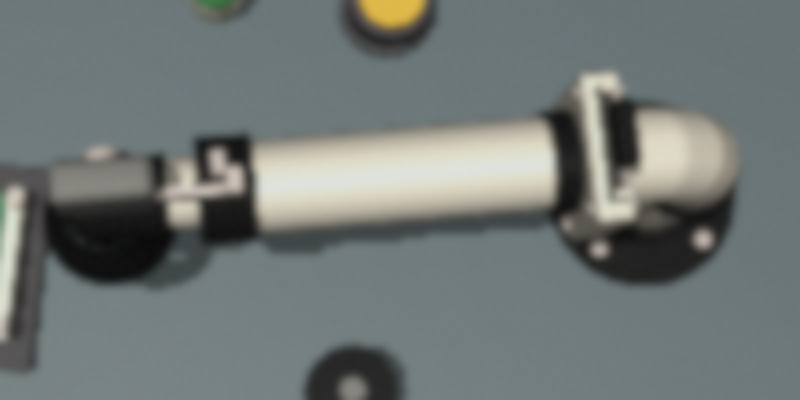

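Scene crop: button at (689,98), handle bar centre at (176,131), flange centre near (131,467). Top crop: grip top centre at (102,182), handle bar at (622,135), collar's outer edge near (199,189). Next I fit x, y and yaw to these points.

```bash
cat > h.py <<'E'
import numpy as np,cv2
from scipy.optimize import least_squares
from scipy.spatial.transform import Rotation as Ro
def proj(f,P):
    T=np.linalg.inv(f["extrinsics"]);r=cv2.Rodrigues(T[:3,:3])[0]
    K=np.array([[f["fx"],0,f["cx"]],[0,f["fy"],f["cy"]],[0,0,1]])
    return cv2.projectPoints(np.array(P,float).reshape(-1,1,3),r,T[:3,3],K,np.array(f["dist"]))[0][:,0]
def w(p,L):
    c,s=np.cos(p[2]),np.sin(p[2]);L=np.atleast_2d(L)
    return np.c_[p[0]+c*L[:,0]-s*L[:,1],p[1]+s*L[:,0]+c*L[:,1],L[:,2]]
E
python3 - <<'E'
from h import *
from workcell import cams
fs,ft=cams.grab_frame("scene"),cams.grab_frame("top")
S=[("btn",689,98,[21,385,242]),("hnd",176,131,[0,80,-1]),("flange",131,467,[0,0,8]),("griptopR+x corner",727,50,[13,416,268]),("griptop L-back",636,50,[13,354,268])]
T=[("grip",102,182,[0,385,269]),("hnd",622,135,[0,80,-2]),("collar",199,189,[0,330,190]),("colin",558,160,[0,92,190])]
def res(q):
    o=[]
    for f,L,ox,oy in((fs,S,115,125),(ft,T,195,155)):
        P=[]; 
        for n,u,v,l in L:
            l=list(l)
            if l[2]==-1:l[2]=q[3]
            if l[2]==-2:l[2]=q[3]+10
            P.append(l)
        uv=np.array([[(u+.5)/4-.5+ox,(v+.5)/4-.5+oy] for n,u,v,l in L])
        o.append(proj(f,w(q,P))-uv)
    return np.concatenate(o).ravel()
r=least_squares(res,[500,-300,0,262],x_scale=[10,10,.05,5],loss="soft_l1")
q=r.x;print(q[:2],np.degrees(q[2]),q[3]);print(res(q).reshape(-1,2).round(1))
np.save("q.npy",q)
# overlay
def box(cx,cy,cz,a,b,c):return [[cx+i*a/2,cy+j*b/2,cz+k*c/2] for i in(-1,1) for j in(-1,1) for k in(-1,1)]
th=np.linspace(0,2*np.pi,40)
ims=[]
for f,(x0,y0,x1,y1) in((fs,(115,125,315,265)),(ft,(195,155,395,255))):
    im=cv2.resize(f["color"][y0:y1,x0:x1],None,fx=4,fy=4,interpolation=cv2.INTER_CUBIC)
    def pl(L,c,close=True):
        uv=(proj(f,w(q,L))-[x0,y0]+.5)*4-.5
        cv2.polylines(im,[uv.round().astype(int)],close,c,1)
    for b,c in((box(0,385,242.5,26,62,53),(0,0,255)),(box(0,80,q[3],40,14,20),(0,255,255)),(box(0,80,190,92,24,92),(255,0,0))):
        for i in range(8):
            for k in(1,2,4):
                if not i&k: pl([b[i],b[i|k]],c,False)
    pl(np.c_[70*np.cos(th),70*np.sin(th),0*th+8],(0,255,0))
    for y in(300,330):pl(np.c_[34*np.cos(th),0*th+y,190+34*np.sin(th)],(255,0,255))
    ims.append(im)
cv2.imwrite("pics/ov.png",cv2.resize(np.vstack([ims[0][:400],ims[1][40:240]]),None,fx=1,fy=1))
E
```

```text
[ 569.3030716  -351.79471384] 7.0694980888512395 275.1163703154521
[[-0.1  0.3]
 [ 0.3  0.4]
 [-0.5 -1.5]
 [ 1.7 -0.4]
 [ 0.4  4.2]
 [-0.5  0.4]
 [ 1.5 -1.3]
 [-0.5  1.6]
 [ 3.5  0.1]]
```

View pics/ov.png

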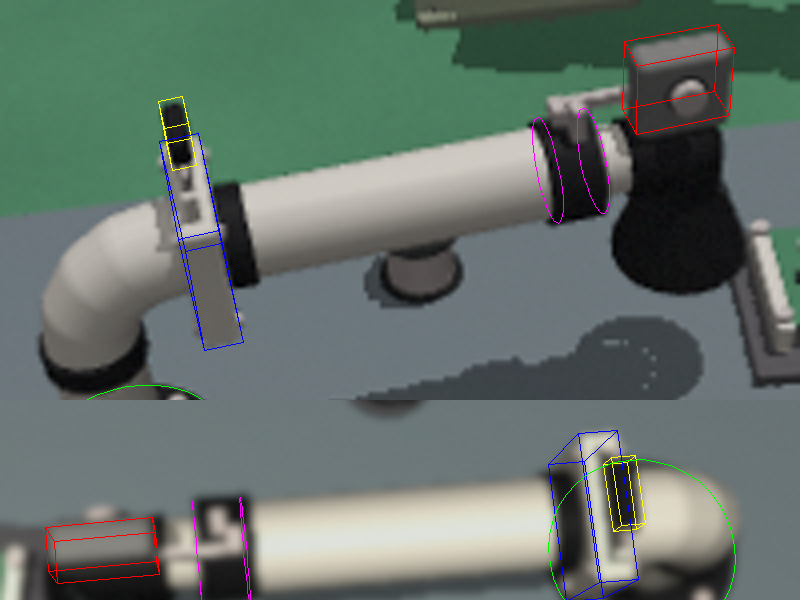

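The overlay agrees to within a few mm, but the yaw looks slightly off. I'll refine it with the tube's midline and drop the weak points.

```bash
python3 - <<'E'
from h import *
from workcell import cams
fs,ft=cams.grab_frame("scene"),cams.grab_frame("top")
# (frame,u,v,local,wu,wv)
D=[(0,689,98,[21,385,242],1,1),(0,176,131,[0,80,266],1,.3),(0,131,467,[0,0,8],1,.5),
(1,102,182,[0,385,269],1,1),(1,622,135,[0,80,276],1,1),(1,199,189,[0,330,190],1,1),(1,255,189.5,[0,292,190],0,1),(1,555,165,[0,95,190],0,1)]
O=[(115,125),(195,155)]
def res(q,W=True):
    o=[]
    for k,u,v,l,a,b in D:
        d=proj((fs,ft)[k],w(q,l))[0]-[(u+.5)/4-.5+O[k][0],(v+.5)/4-.5+O[k][1]]
        o+=[d[0]*(a if W else 1),d[1]*(b if W else 1)]
    return np.array(o)
r=least_squares(res,[569,-352,.12],x_scale=[10,10,.05],loss="soft_l1");q=r.x
print(q[:2],np.degrees(q[2]));print(res(q,False).reshape(-1,2).round(1));np.save("q.npy",q)
print("handle",w(q,[0,80,266]),"grip",w(q,[1,385,242]))
from workcell import env
s=env.state();R=Ro.from_euler("xyz",s["ee_rot"],degrees=True)
H=w(q,[0,80,400])[0]
print(s["ee_pos"],"shift",R.inv().apply(H-s["ee_pos"])/300)
E
```

```text
[ 567.16897732 -352.40880731] 6.558329932756958
[[-0.1  0.7]
 [ 0.7  3.1]
 [-0.7 -2. ]
 [-0.4 -0.1]
 [ 0.8  0.1]
 [-0.4  1.3]
 [ 0.7 -0.1]
 [ 3.3 -0.6]]
handle [[ 558.03180451 -272.93231976  266.        ]] grip [[524.18978926  30.18600367 242.        ]]
[184.52514619 544.43381468 224.68467318] shift [-2.0536725  -2.18105712 -0.58326478]
```

step_arm:
  linear:
    - [-0.7, -0.73, -0.58]
    - [-0.7, -0.73, -0.58]
    - [-0.7, -0.73, -0.58]
    - [-0.7, -0.73, -0.58]
    - [-0.7, -0.73, -0.58]
    - [-0.7, -0.73, -0.58]
    - [-0.7, -0.73, -0.58]
  turn: [0, 0, 0, 0, 0, 0, 0]
  fingers: -1
  force: 20

```text
time_s: 1.18
ee_pos: [314.1, 268.7, 400.6]
ee_rot: [179.8, 0.1, 161.1]
force: [-0.3, -0.2, -0.5]
gripper_width: 91.3
gripper_force: 0.0
```

step_arm:
  linear:
    - [-0.7, -0.73, 0]
    - [-0.7, -0.73, 0]
    - [-0.7, -0.73, 0]
    - [-0.7, -0.73, 0]
    - [-0.7, -0.73, 0]
    - [-0.7, -0.73, 0]
  turn: [0, 0, 0, 0, 0, 0]

```text
time_s: 1.92
ee_pos: [442.8, -6.7, 397.1]
ee_rot: [-180.0, -0.2, 161.0]
force: [0.3, 0.7, -0.5]
gripper_width: 91.4
gripper_force: 0.0
```

step_arm:
  linear:
    - [-0.65, -0.72, 0]
    - [-0.65, -0.72, 0]
    - [-0.65, -0.72, 0]
    - [-0.65, -0.72, 0]
    - [-0.65, -0.72, 0]
    - [-0.65, -0.72, 0]
    - [-0.65, -0.72, 0]
    - [-0.65, -0.72, 0]
    - [-0.65, -0.72, 0]
    - [-0.65, -0.72, 0]
    - [-0.65, -0.72, 0]
    - [-0.65, -0.72, 0]
    - [-0.65, -0.72, 0]
    - [-0.65, -0.72, 0]
    - [-0.65, -0.72, 0]
    - [-0.65, -0.72, 0]
  turn: [0.43, 0.43, 0.43, 0.43, 0.43, 0.43, 0.43, 0.43, 0.43, 0.43, 0.43, 0.43, 0.43, 0.43, 0.43, 0.43]

```text
time_s: 3.92
ee_pos: [557.9, -269.9, 398.2]
ee_rot: [-179.9, 0.0, 6.7]
force: [0.5, 0.3, 0.3]
gripper_width: 91.0
gripper_force: 0.0
```

step_arm:
  linear:
    - [0, 0.01, 0.2]
    - [0, 0.01, 0.35]
    - [0, 0.01, 0.4]
    - [0, 0.01, 0.447]
    - [0, 0.01, 0.447]
    - [0, 0.01, 0.447]
  turn: [0, 0, 0, 0, 0, 0]

```text
time_s: 4.68
ee_pos: [558.2, -275.5, 266.4]
ee_rot: [179.9, -0.1, 6.5]
force: [0.2, -0.0, 0.2]
gripper_width: 91.3
gripper_force: 0.0
```

```bash
python3 - <<'E'
from h import *
from workcell import env,cams
q=np.load("q.npy")
ims=[]
for n,(x0,y0) in(("scene",(105,90)),("top",(280,140))):
    f=cams.grab_frame(n);ims.append(cv2.resize(f["color"][y0:y0+110,x0:x0+110],None,fx=3.6,fy=3.6,interpolation=cv2.INTER_CUBIC))
cv2.imwrite("pics/g1.png",np.hstack(ims))
print(env.state()["ee_pos"],env.state()["force"])
E
```

```text
[ 557.99080599 -275.51850559  266.24193521] [ 0.0840549  -0.41029254 -0.158006  ]
```

View pics/g1.png

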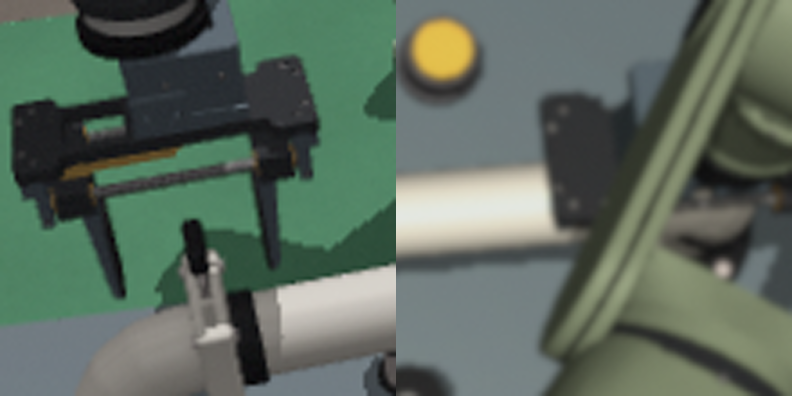

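```bash
python3 - <<'E'
from h import *
from workcell import env,cams
q=np.load("q.npy");f=cams.grab_frame("scene")
a=np.radians(6.5);d=np.array([-np.sin(a),np.cos(a),0])
t=np.array([558,-275.5,255])
for P in(t,t+45*d,t-45*d,t+[0,0,19],w(q,[0,80,266])[0],w(q,[0,80,276])[0],w(q,[20,80,266])[0],w(q,[-20,80,266])[0]):print(P.round(),((proj(f,P)[0]-[105,90])*3.6).round())
E
```

```text
[ 558. -276.  255.] [195. 267.]
[ 553. -231.  255.] [263. 254.]
[ 563. -320.  255.] [125. 281.]
[ 558. -276.  274.] [190. 245.]
[ 558. -273.  266.] [196. 254.]
[ 558. -273.  276.] [193. 242.]
[ 578. -271.  266.] [199. 273.]
[ 538. -275.  266.] [192. 235.]
```

The fingers straddle the bar: tips at (118,295) and (272,267), bar at (195,247), and the grasp point projects to (190,245). Closing now.

step_arm:
  linear:
    - [0, 0, 0]
    - [0, 0, 0]
    - [0, 0, 0]
    - [0, 0, 0]
    - [0, 0, 0]
    - [0, 0, 0]
    - [0, 0, 0]
    - [0, 0, 0]
  turn: [0, 0, 0, 0, 0, 0, 0, 0]
  fingers: 1
  force: 25

```text
time_s: 5.82
ee_pos: [557.1, -272.6, 264.7]
ee_rot: [-179.6, 0.0, 6.5]
force: [-1.9, 12.3, 3.7]
gripper_width: 13.9
gripper_force: 6.3
```

step_arm:
  linear:
    - [0, -0.01, 0]
    - [0, -0.01, 0]
    - [0, -0.01, -0.03]
    - [0, -0.01, -0.06]
    - [0, -0.01, -0.09]
    - [0, -0.01, -0.12]
    - [0, -0.01, -0.14]
    - [0, -0.01, -0.15]
    - [0, -0.01, -0.155]
    - [0, -0.01, -0.16]
    - [0, -0.01, -0.16]
    - [0, -0.01, -0.16]
  turn: [0, 0, 0, 0, 0, 0, 0, 0, 0, 0, 0, 0]

```text
time_s: 7.32
ee_pos: [556.2, -272.4, 305.0]
ee_rot: [-179.7, 0.6, 6.5]
force: [5.2, -4.4, -33.5]
gripper_width: 13.9
gripper_force: 25.0
```

```bash
python3 - <<'E'
from h import *
from workcell import env,cams
q=np.load("q.npy")
f=cams.grab_frame("scene");x0,y0=115,90
cv2.imwrite("pics/g2.png",cv2.resize(f["color"][y0:y0+90,x0:x0+110],None,fx=6,fy=6,interpolation=cv2.INTER_CUBIC))
for z in(236,266,272,312,318):print(z,((proj(f,w(q,[[20,80,z],[0,80,z],[-20,80,z]]))-[x0,y0])*6).round().tolist())
s=env.state();print(s["ee_pos"],s["force"],s["gripper_width"])
E
```

```text
236 [[285.0, 514.0], [279.0, 482.0], [273.0, 451.0]]
266 [[272.0, 455.0], [266.0, 423.0], [260.0, 392.0]]
272 [[269.0, 443.0], [264.0, 411.0], [258.0, 380.0]]
312 [[251.0, 360.0], [246.0, 328.0], [240.0, 297.0]]
318 [[249.0, 347.0], [243.0, 315.0], [238.0, 285.0]]
[ 556.25518438 -272.3934705   305.01017503] [  5.80548785  -5.05215379 -32.84616769] 13.955761012505645
```

View pics/g2.png

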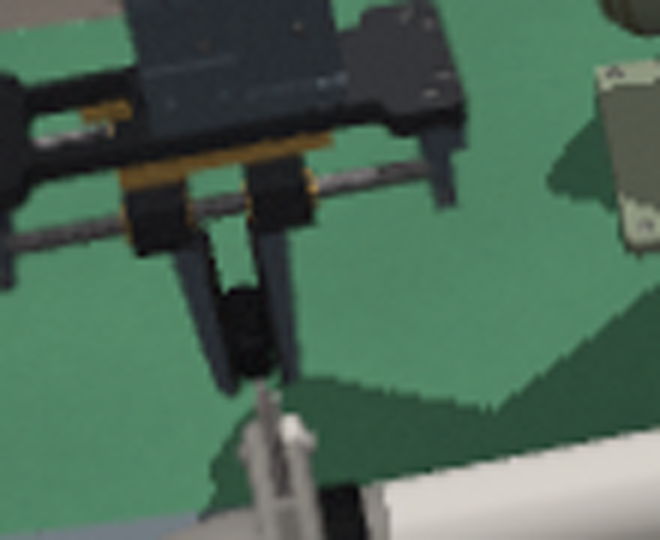

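The handle bar is centred at (246,330), which is z ≈ 312. A firm stop is pulling at 33 N there. That matches fully open, as the first measurement of about 272 means the gate started slightly raised. I'll relax the pull, release, and back off upward.

step_arm:
  linear:
    - [0, 0, 0.01]
    - [0, 0, 0.02]
    - [0, 0, 0.022]
    - [0, 0, 0.022]
    - [0, 0, 0.022]
  turn: [0, 0, 0, 0, 0]

```text
time_s: 8.0
ee_pos: [556.3, -272.4, 304.9]
ee_rot: [-180.0, 0.2, 6.5]
force: [1.2, -5.3, -24.5]
gripper_width: 13.8
gripper_force: 25.0
```

step_arm:
  linear:
    - [0, 0, 0.022]
    - [0, 0, 0.022]
    - [0, 0, 0.022]
    - [0, 0, 0.022]
    - [0, 0, 0.022]
  turn: [0, 0, 0, 0, 0]
  fingers: -0.2

```text
time_s: 8.62
ee_pos: [557.2, -272.2, 300.2]
ee_rot: [180.0, -0.1, 6.5]
force: [-0.3, -0.4, 0.9]
gripper_width: 54.0
gripper_force: 0.0
```

step_arm:
  linear:
    - [0, 0, -0.1]
    - [0, 0, -0.2]
    - [0, 0, -0.33]
    - [0, 0, -0.33]
    - [0, -0.2, -0.33]
    - [0, -0.4, -0.33]
    - [0, -0.6, -0.33]
    - [0, -0.8, -0.33]
    - [0.005, -1, -0.33]
    - [0.005, -1, -0.33]
    - [0.005, -1, -0.33]
    - [0.005, -1, -0.33]
    - [0.005, -1, -0.33]
    - [0.005, -1, -0.33]
    - [0.005, -1, -0.33]
    - [0.005, -1, -0.33]
  turn: [0, 0, 0, 0, -0.03, -0.06, -0.09, -0.12, -0.15, -0.18, -0.21, -0.24, -0.25, -0.25, -0.25, -0.25]

```text
time_s: 10.62
ee_pos: [524.7, 26.0, 398.4]
ee_rot: [-180.0, -0.0, 96.4]
force: [0.4, -0.3, 0.3]
gripper_width: 54.5
gripper_force: 0.0
```

```bash
python3 - <<'E'
from h import *
from workcell import env,cams
q=np.load("q.npy");f=cams.grab_frame("scene");s=env.state()
a=cv2.imread("pics/scene0.png")
x0,y0=115,90
A=np.hstack([im[y0:y0+100,x0:x0+65] for im in(a,f["color"])])
cv2.imwrite("pics/g3.png",cv2.resize(A,None,fx=6,fy=6,interpolation=cv2.INTER_CUBIC))
for z in(236,266,272,312,318):print(z,((proj(f,w(q,[[20,80,z],[0,80,z],[-20,80,z]]))-[x0,y0])*6).round().tolist())
R=Ro.from_euler("xyz",s["ee_rot"],degrees=True)
T=w(q,[1,385,234])[0]
print(s["ee_pos"],s["ee_rot"],R.inv().apply(T-s["ee_pos"])/300)
E
```

```text
236 [[285.0, 514.0], [279.0, 482.0], [273.0, 451.0]]
266 [[272.0, 455.0], [266.0, 423.0], [260.0, 392.0]]
272 [[269.0, 443.0], [264.0, 411.0], [258.0, 380.0]]
312 [[251.0, 360.0], [246.0, 328.0], [240.0, 297.0]]
318 [[249.0, 347.0], [243.0, 315.0], [238.0, 285.0]]
[524.70818828  25.9935237  398.51736349] [-1.79991663e+02 -6.26485254e-03  9.64479159e+01] [ 1.40206243e-02 -6.78893098e-05  5.48392764e-01]
```

View pics/g3.png

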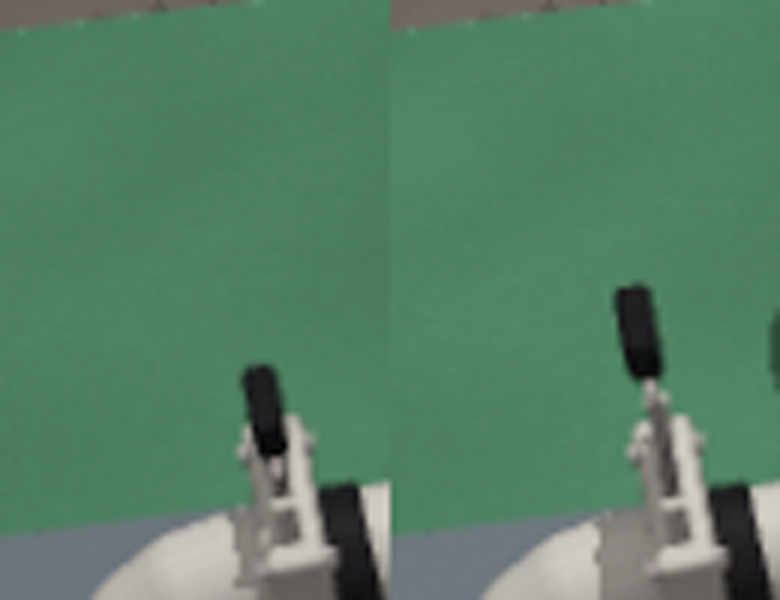

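Left half (before): bar at v 367–455. Right half (now): bar at v 285–378, so its centre is z ≈ 311 and the gate is open. Now I descend on the grip.

step_arm:
  linear:
    - [0.014, 0, 0.15]
    - [0.014, 0, 0.3]
    - [0.014, 0, 0.4]
    - [0.014, 0, 0.48]
    - [0.014, 0, 0.53]
    - [0.014, 0, 0.548]
    - [0.014, 0, 0.548]
    - [0.014, 0, 0.548]
    - [0.014, 0, 0.548]
  turn: [0, 0, 0, 0, 0, 0, 0, 0, 0]
  fingers: -0.4

```text
time_s: 11.8
ee_pos: [524.7, 30.2, 235.0]
ee_rot: [179.9, 0.0, 96.5]
force: [0.7, 0.6, -0.1]
gripper_width: 64.0
gripper_force: 0.0
```

step_arm:
  linear:
    - [0, 0, 0]
    - [0, 0, 0]
    - [0, 0, 0]
    - [0, 0, 0]
    - [0, 0, 0]
    - [0, 0, 0]
    - [0, 0, 0]
  turn: [0, 0, 0, 0, 0, 0, 0]
  fingers: 1
  force: 30

```text
time_s: 12.68
ee_pos: [527.1, 30.5, 234.5]
ee_rot: [179.6, -0.0, 96.5]
force: [6.7, 1.3, -3.6]
gripper_width: 26.9
gripper_force: 30.0
```

step_arm:
  linear:
    - [0, 0.01, 0]
    - [0, 0.01, 0]
    - [0.01, 0.01, 0]
    - [0.02, 0.01, 0]
    - [0.027, 0.01, 0]
    - [0.027, 0.01, 0]
  turn: [0, 0, 0, 0, 0, 0]

```text
time_s: 13.42
ee_pos: [526.3, 38.6, 234.5]
ee_rot: [180.0, 0.0, 96.5]
force: [-1.2, -3.3, 2.8]
gripper_width: 27.3
gripper_force: 30.0
```

step_arm:
  linear:
    - [0.05, 0, 0]
    - [0.1, 0, 0]
    - [0.15, 0, 0]
    - [0.2, 0, 0]
    - [0.25, 0, 0]
    - [0.3, 0, 0]
    - [0.35, 0, 0]
    - [0.4, 0, 0]
    - [0.44, 0, 0]
    - [0.46, 0, 0]
    - [0.473, 0, 0]
    - [0.473, 0, 0]
    - [0.473, 0, 0]
    - [0.473, 0, 0]
  turn: [0, 0, 0, 0, 0, 0, 0, 0, 0, 0, 0, 0, 0, 0]

```text
time_s: 15.18
ee_pos: [510.4, 179.5, 234.5]
ee_rot: [180.0, -0.0, 96.5]
force: [-0.2, -3.6, 5.0]
gripper_width: 27.4
gripper_force: 30.0
```

```bash
python3 - <<'E'
from h import *
from workcell import env,cams
q=np.load("q.npy");s=env.state()
p=s["ee_pos"][:2];u=np.array([-np.sin(q[2]),np.cos(q[2])]);print(s["ee_pos"],s["force"],"ext by motion",(p-[527.1,30.5])@u)
I=[]
for n in("scene","top"):
    f=cams.grab_frame(n);L=[[0 if n=="top" else 15,y,212 if n=="top" else 206] for y in(330,380,430,480)]
    uv=proj(f,w(q,L));print(n,uv.round(1).tolist())
    c=uv.mean(0).astype(int);x0,y0=c-[55,25];print(x0,y0)
    I.append(cv2.resize(np.mean([cams.grab_frame(n)["color"] for _ in range(4)],0).astype(np.uint8)[y0:y0+40,x0:x0+110],None,fx=7,fy=7,interpolation=cv2.INTER_CUBIC))
cv2.imwrite("pics/r.png",np.vstack(I))
E
```

```text
[510.40180438 179.52064309 234.49008807] [-0.18142898 -3.56126681  5.03246697] ext by motion 149.95264479611515
scene [[264.5, 163.8], [283.5, 160.1], [302.0, 156.4], [320.2, 152.9]]
237 133
top [[243.9, 201.8], [223.5, 203.6], [203.1, 205.3], [182.6, 207.0]]
158 179
```

View pics/r.png

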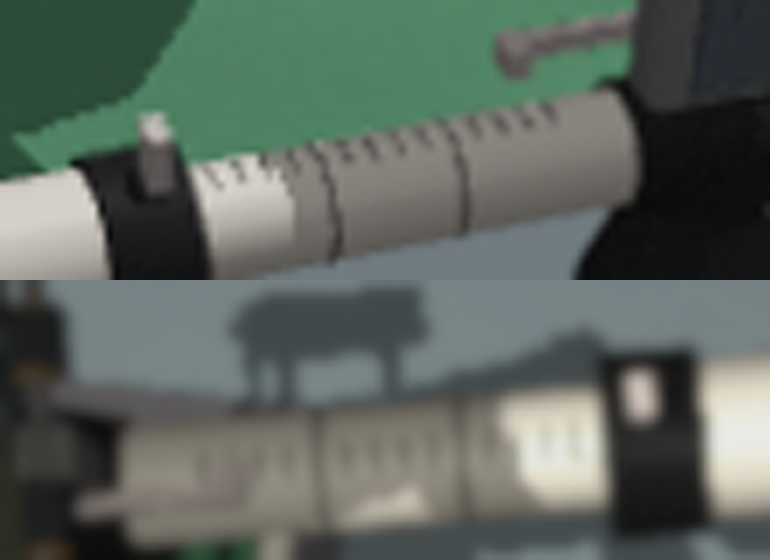

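The picture shows two rings, at u=330 and 460 in the scene view and u=460 and 318 in the top view. They match the predicted 100 and 50 mm rings to within 1 mm, so the third ring is at the collar's edge. Motion gives 149.95 mm. I'll hold briefly, then hand in.

step_arm:
  linear:
    - [0, 0, 0]
    - [0, 0, 0]
    - [0, 0, 0]
    - [0, 0, 0]
  turn: [0, 0, 0, 0]

```text
time_s: 16.18
ee_pos: [510.4, 179.5, 234.5]
ee_rot: [180.0, -0.0, 96.5]
force: [-0.4, -3.0, 5.1]
gripper_width: 27.6
gripper_force: 30.0
```

```bash
python3 -c "
from workcell import env
print(env.state()['ee_pos']);print(env.job_done())"
```

```text
[510.37658483 179.50565313 234.46732999]
the job is handed in; nothing more can be done
None
```

The job is handed in at about 16 s: the gate is up against its stop (handle about 40 mm higher; it seemed to start slightly raised, so I judged it fully open from its final height), and the nozzle is still held by the grip at the third ring, about 150 mm out by arm travel and within 1 mm on the pictures.

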